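Fetch the long carton from the pigeonholes with the sliding tray

TASK

In the honey packing room, put the sliding tray in front of the compartment that holds the long carton and slide that carton out of the rack until it is wholly inside the tray. Then slide the tray, with the carton in it, fully home against the stop at the left end of its rail (left as seen from the robot). Keep the carton upright all the time, and leave everything else in the rack and on the bench where it is.

Things in the scene. Friction and masses are not known exactly. Their poses are not given: they have to be found in the camera images.
- rack: Fixed plywood rack, three open-topped compartments side by side. Origin on the bench under their middle; x from mouths to back, y to the left, z up. Each is 84 mm wide inside, centred at y = -92, 0, +92 mm, from the open mouth at x = -100 mm to the back wall at +102 mm; floor 16 mm, wall tops 64 mm above the bench; walls 8 mm thick.
- left_stop (a point): Top middle of the steel stop block at the left end of the tray's rail: 14 mm thick (y), 105 mm long (x), 32 mm high, at (-168, 265, 32) mm in the rack's frame. A like block stands at the right end. The rail's two bars run along y between them, 40 mm to either side in x, 7 mm high.
- tray (a joint): Position in m of the grey sliding tray along the rail (rack y of the tray's centre): 0 in front of the middle compartment, -0.092 and +0.092 in front of the outer ones, -0.200 at the right stop, +0.200 at the left stop. It slides stiffly (about 2 N) and stays where it is left.
- tray_floor (a point): Centre of the top of the tray's inner floor, 13 mm above the bench, at x = -168 mm in the rack's frame, axes as the rack's. Inside the tray is 120 mm deep (x) and 100 mm wide (y); 6 mm walls left, right and on the robot's side, tops 55 mm above the bench; open towards the rack, its edge 8 mm before the compartments' mouths.
- long_carton: The long cardboard carton, 110 (x) x 60 (y) x 45 mm (z), about 0.25 kg, lying lengthwise in one of the three compartments with at least 50 mm free behind it. Origin at the centre of its underside, x along its length.
- short_carton: A short cardboard carton, 66 (x) x 60 (y) x 45 mm (z), in another compartment. Leave it. Origin at the centre of its underside.
- squat_jar: A squat honey jar, 58 mm in diameter and 48 mm high, in the remaining compartment. Leave it. Origin at the centre of its underside.
- tall_jar: A honey jar on the bench at the left of the rack, 68 mm in diameter, 105 mm high. Leave it. Origin at the centre of its underside.
- slim_jar: A slim honey jar on the bench at the right of the rack, 54 mm in diameter, 120 mm high. Leave it. Origin at the centre of its underside.
There are look-alikes about, which are no part of the job. Leave any blue or red look-alike of the long_carton alone.

How it is judged (in metres and radians):
On the way, in this order (a step that is already met when the one before it is completed fails the run):
1. the long carton lies wholly inside the tray (x of long_carton in the frame of tray_floor between -0.015 and 0.012 m and y of long_carton in the frame of tray_floor between -0.03 and 0.03 m and z of long_carton in the frame of tray_floor between -0.004 and 0.006 m and angle between long_carton's own z axis and vertical below 0.1 rad and angle between the x axis of long_carton and the x axis of tray_floor, either way round below 0.3 rad), for 0.2 s.
2. the tray, with the carton in it, is home at the left stop (all of step 1 and value of joint tray above 0.193 m), for 0.2 s.
At the end, for the whole second after the job is handed in: The tray is within 7 mm of its left stop (joint above 0.193); the long carton rests at peace flat on the tray's floor, wholly inside (its middle from 15 mm before to 12 mm behind the tray's middle in x, within 30 mm in y, turned less than 0.3 rad), and nothing else has moved by more than 25 mm (all of step 2 and linear speed of long_carton below 0.01 m/s); the robot touches nothing.
It fails at once if the long carton is tipped by more than 0.35 rad (angle between long_carton's own z axis and vertical above 0.35 rad).
It fails at once if another thing in the rack or on the bench is moved by more than 25 mm (distance of any of short_carton, squat_jar, tall_jar, slim_jar from where it was at the start of the episode above 0.025 m).
It also fails if it takes over 54 s, if anything falls off the work surface, if the arm or the gripper's body presses on something with over 40 N, if the wrist force passes 120 N, or if a joint passes its speed limit or range.

ROBOT

A 6-joint arm with a two-finger parallel gripper is mounted at the origin on the work surface. World frame = base frame: x ahead of the robot, y to its left, z up, the work surface at z = 0. Lengths are in m, angles in degrees, forces in N, time in s.
With the tool pointing down it reaches from about 0.4 to 0.825 m from the base axis. Payload 7 kg.
Tool frame: the origin (TCP) lies midway between the tips of the shut fingers; the grasp point (between the pads) lies r.grip_depth behind it (r.grip_depth is the distance from the TCP to the grasp point, in m); z points along the fingers, y is the direction in which the jaws open and shut (so a half turn about z gives the same grasp; the last joint's range is limited). The gripper opens to 88 mm and grips with 3 to 60 N. Pads are 19 mm wide; open, the fingers measure 130 mm over their backs; the gripper's body (78 mm by 193 mm) begins 47 mm behind the grasp point.
Start: joints at [84.574, 20.546, 0.682, 0, -70.136, -16.507], TCP at [0.252, 0.626, 0.227] pointing down, gripper open.
Joint ranges: [-176.03, 176.03], [-82.01, 121.73], [-58.28, 71.71], [-173.87, 95.51], [-174.79, -0.11], [-173.66, 173.66]. Speed limits (degrees/s): [136.94, 136.94, 172.46, 180, 180, 180].

INTERFACE

Orientations are given as [roll, pitch, yaw] about the fixed x, y, z axes, in that order (R = Rz(yaw) Ry(pitch) Rx(roll)).
In Python, from plant import r, imaging, close_job gives the robot as it stands.
- The arm moves only by the tool step_arm, never from a script. Its argument "commands" is a list of rows, each a list of 2 entries, a list of its own where there are three numbers: the shift along the tool's x, y, z in mm, then the turn about the tool's z in degrees. In form: [[[x, y, z], twist], ...]. A call has 1 to 20 rows; each row shifts and turns the commanded pose from where the row before left it, along the tool's axes as they then stand; what a row does not reach is not made up. A row lasts 1/8 s, in which the tool goes at most 62.5 mm and 10.7 degrees, less where a joint would pass 70% of its speed; a pose out of reach is approached as far as the arm can. A call with a gripper value outside its range is refused whole. "gripper" is the closure, from 0 (fully open) to 1 (shut), set as the call begins (left out, the last holds). The fingers move at their own pace and stop on an object; "grip_force" is the grip in N (left out, the last holds). Time passes only in rows, so rows that do not move let the fingers close. It gives the time, the measured TCP pose, the force and the opening at its end, in the units of the state.
- r.get_state(): the state, without advancing time (a new reading comes with each control period).
- imaging.capture(name): name is "side" or "top" or "wrist"; returns a dict with "img" (384x512x3 uint8, red, green, blue), "z_map" (384x512 float32, m along the optical axis (not along the pixel's ray), 0 where there is no reading), "vfov" (degrees; the focal length in pixels is half the picture's height over the tangent of half this angle, whatever the lens; pixels are square), "cx", "cy" (the principal point, pixels), "extrinsics" (4x4, takes a point from camera to world coordinates); the wrist camera has in their place "T_tool_cam" (4x4, takes a point from camera to tool coordinates, whose origin is the TCP and whose axes are the flange's). Camera axes: x right, y down, z forward; pixel columns grow to the right and rows downward; lengths in m; the calibration is good to about 2 mm. A picture is of the moment at which its call begins: read the wrist's pose just before it.
- close_job(): hands the job in, once; it reports no verdict.
The state is a dict: "time_s": time; "joints": joint angles; "qd": joint speeds; "joint_torque": joint torques, N m; "tcp_pos": TCP position; "eef_rot": TCP orientation; "contact_force": force on the tool from outside, world axes, zero at the start; "moment": the same for the moment, N m; "gripper_width": finger opening in m.
Only numpy, scipy, OpenCV 4.12 (cv2) and the standard library are available. Lean on these libraries where they do the work, as an engineer would, in place of code of your own. Each camera call takes 0.05 s, during which the arm holds its last target.

## Working session

There is one attempt and no reset: what is moved stays moved. The work goes in short steps, Python scripts to look and compute and a tool call to move; the robot and the scene stay as the last step left them, time stands still between calls to the robot, and variables do not carry over. Pictures are saved under pics/ and viewed, and the job is handed in when it is done.

Besides the shell and the picture viewer there is one more tool, called after "Emit:" as name([rows], argument=value, ...), one row to a line, values as JSON. step_arm: Moves the arm, as the interface text tells. Its arguments: {"type":"object","properties":{"commands":{"type":"array","items":{"type":"array"}},"gripper":{"type":"number"},"grip_force":{"type":"number"}},"required":["commands"]}

```bash
mkdir -p pics; ls
python3 - <<'E'
from plant import r, imaging
import cv2,numpy as np,pickle
print(r.get_state(), r.grip_depth)
for n in ("top","side"):
    c=imaging.capture(n); pickle.dump(c,open(n+'0.pkl','wb'))
    cv2.imwrite(f'pics/{n}0.png',cv2.cvtColor(c['img'],cv2.COLOR_RGB2BGR)); print(n,c['vfov'],c['cx'],c['cy'],c['extrinsics'].round(4).tolist())
E
```

```text
pics
{'time_s': 0.0, 'joints': array([ 8.45741291e+01,  2.05926462e+01,  6.34994656e-01, -1.97108776e-02,
       -7.01335357e+01, -1.65076460e+01]), 'qd': array([-0.00361894,  0.12526353,  0.03894296,  0.00829657,  0.00788488,
       -0.04523917]), 'joint_torque': array([-2.55239347e-04, -5.82710123e+01,  2.93066096e+01,  6.99768528e+00,
        7.14881869e-03, -1.64678750e-04]), 'tcp_pos': array([0.25197223, 0.62570768, 0.22561955]), 'eef_rot': array([ 1.79907306e+02, -8.14703447e-03, -2.19402234e+01]), 'contact_force': array([ 0.31116605,  0.73498887, -0.4658135 ]), 'moment': array([ 0.00241291, -0.00045501,  0.02932094]), 'gripper_width': 0.08733465548323383} 0.0188
top 53.666946712404425 257.9345474793185 187.32884563237437 [[-0.017, -0.9979, 0.0625, 0.3851], [-0.9997, 0.0161, -0.0159, -0.0874], [0.0148, -0.0627, -0.9979, 1.0956], [0.0, 0.0, 0.0, 1.0]]
side 42.93818715984148 253.34537679522785 197.961356805048 [[0.9805, -0.1288, 0.1484, 0.2327], [-0.1965, -0.6529, 0.7315, -1.2045], [0.0027, -0.7464, -0.6655, 1.0477], [0.0, 0.0, 0.0, 1.0]]
```

View pics/top0.png

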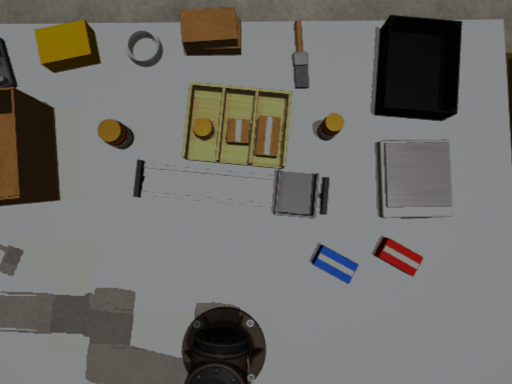

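View pics/side0.png

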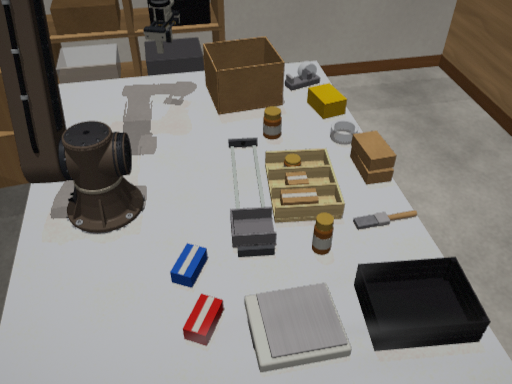

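The top view shows the rack with three compartments: the squat jar at px (203,128), the short carton at (238,131) and the long carton at (268,136), in the right-hand compartment. The tray is at (297,193), near its right stop. The blue box (335,264) and the red box (400,257) are look-alikes. I'll confirm this with an enlarged crop and then measure.

```bash
cat > h.py <<'E'
import numpy as np,cv2,pickle
def K(c):
    f=c['img'].shape[0]/2/np.tan(np.radians(c['vfov'])/2); return f
def cloud(c,T=None):
    T=c['extrinsics'] if T is None else T
    f=K(c); z=c['z_map']; v,u=np.mgrid[:z.shape[0],:z.shape[1]]
    P=np.stack([(u-c['cx'])/f*z,(v-c['cy'])/f*z,z,np.ones_like(z)],-1)
    W=P@T.T; W[z==0]=np.nan
    return W[...,:3]
def ray(c,uv,h,T=None):
    T=c['extrinsics'] if T is None else T
    f=K(c); uv=np.atleast_2d(np.asarray(uv,float))
    d=np.c_[(uv[:,0]-c['cx'])/f,(uv[:,1]-c['cy'])/f,np.ones(len(uv))]@T[:3,:3].T
    o=T[:3,3]; return o+d*((h-o[2])/d[:,2])[:,None]
def proj(c,p,T=None):
    T=c['extrinsics'] if T is None else T
    q=np.c_[np.atleast_2d(p),np.ones(len(np.atleast_2d(p)))]@np.linalg.inv(T).T; f=K(c)
    return np.c_[q[:,0]/q[:,2]*f+c['cx'],q[:,1]/q[:,2]*f+c['cy']]
E
python3 - <<'E'
from h import *
for n,(x0,y0,x1,y1) in dict(top=(125,70,345,230),side=(215,125,355,265)).items():
    c=pickle.load(open(n+'0.pkl','rb'))
    im=cv2.cvtColor(c['img'],cv2.COLOR_RGB2BGR)[y0:y1,x0:x1]
    s=min(800/(x1-x0),600/(y1-y0)); print(n,s)
    cv2.imwrite(f'pics/{n}0c.png',cv2.resize(im,None,fx=s,fy=s,interpolation=cv2.INTER_CUBIC))
    W=cloud(c)
    if n=='top':
        for uv in [(150,150),(262,122),(268,136),(238,131),(203,128),(297,193),(268,110),(330,122),(115,135),(335,264)]:
            print(uv,W[uv[1],uv[0]].round(4))
E
```

```text
top 3.6363636363636362
(150, 150) [0.5669 0.2059 0.001 ]
(262, 122) [ 0.6299 -0.1181  0.0633]
(268, 136) [ 0.591  -0.134   0.0615]
(238, 131) [ 0.6063 -0.0515  0.0606]
(203, 128) [0.6152 0.0442 0.064 ]
(297, 193) [ 0.4346 -0.2156  0.017 ]
(268, 110) [ 0.6755 -0.1373  0.0178]
(330, 122) [ 0.6136 -0.2936  0.1217]
(115, 135) [0.5908 0.2698 0.1042]
(335, 264) [ 0.2368 -0.3116  0.0478]
side 4.285714285714286
```

View pics/top0c.png

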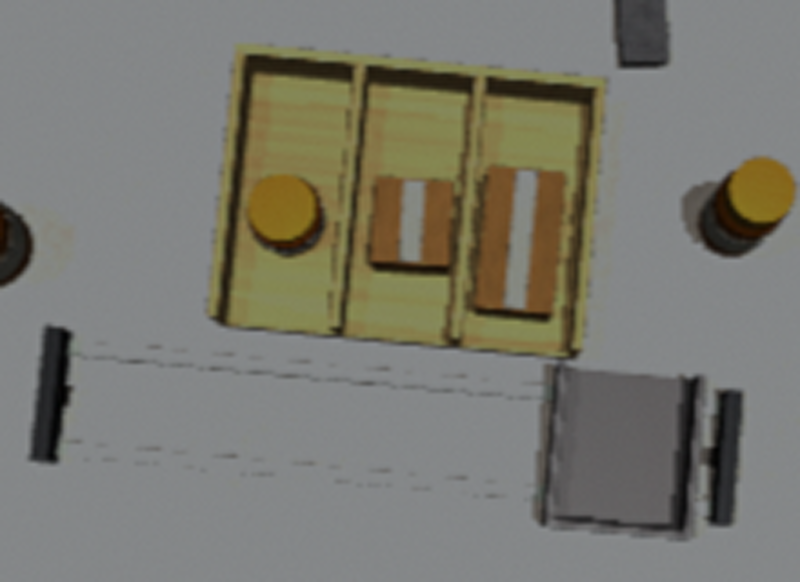

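View pics/side0c.png

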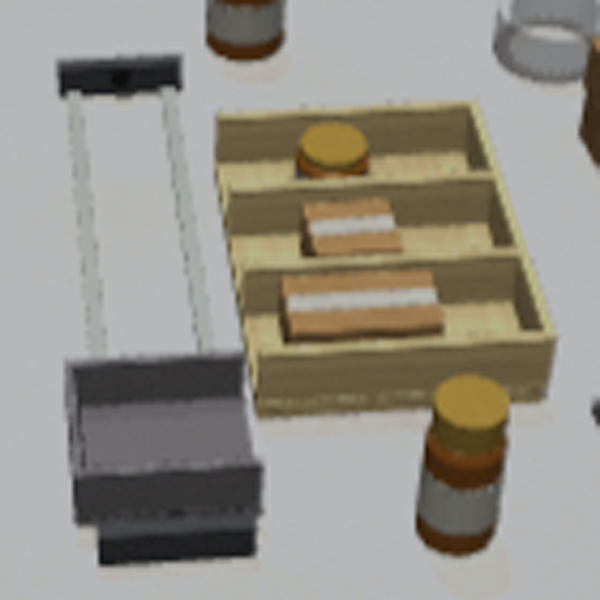

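The crops confirm it. The right-hand compartment's carton (crop px 520,240) is about twice as long as the short one (411,222), it is brown rather than blue or red, and it lies in the rack. It is the long carton.

Run:
```python
from h import *
c=pickle.load(open('top0.pkl','rb')); s=pickle.load(open('side0.pkl','rb'))
W=cloud(c)
# rack corner picks from crop (outer wall tops)
pk=np.array([(239,45),(606,80),(577,352),(212,319)])/3.63636+[125,70]
P=ray(c,pk,0.064); print('rack corners',P.round(4).tolist(),[np.linalg.norm(P[i]-P[(i+1)%4]).round(4) for i in range(4)])
# rack mask rect from depth
m=((W[...,2]>.052)&(W[...,2]<.075)&(W[...,0]>.45)&(W[...,0]<.78)&(W[...,1]>-.24)&(W[...,1]<.15))
hs=cv2.cvtColor(c['img'],cv2.COLOR_RGB2HSV); 
m&=(hs[...,0]>18)&(hs[...,0]<40)&(hs[...,1]>60)
k,l,st,ce=cv2.connectedComponentsWithStats(m.astype(np.uint8)); i=1+st[1:,4].argmax()
pts=W[l==i][:,:2].astype(np.float32); rc=cv2.minAreaRect(pts*1000); print('rack rect',rc, cv2.boxPoints(rc).round(1).tolist())
# white stripe of carton & brown
def car(c,roi):
    x0,y0,x1,y1=roi; h=cv2.cvtColor(c['img'],cv2.COLOR_RGB2HSV)
    m=np.zeros(h.shape[:2],np.uint8); sub=h[y0:y1,x0:x1]
    m[y0:y1,x0:x1]=((sub[...,1]<50)&(sub[...,2]>110)); return m
for n,cc,roi in(('top',c,(258,112,278,158)),('side',s,(278,188,322,205))):
    x0,y0,x1,y1=roi; h=cv2.cvtColor(cc['img'],cv2.COLOR_RGB2HSV)[y0:y1,x0:x1]
    m=car(cc,roi); k,l,st,ce=cv2.connectedComponentsWithStats(m); i=1+st[1:,4].argmax(); print(n,st[i],ce[i]); 
    ctr=ce[i]; 
    if n=='top': a=ctr
    else: b=ctr
def tri(ua,ub):
    A=[];B=[]
    o1=c['extrinsics'][:3,3];d1=ray(c,ua,0)[0]-o1;o2=s['extrinsics'][:3,3];d2=ray(s,ub,0)[0]-o2
    M=np.stack([d1,-d2],1);t=np.linalg.lstsq(M,o2-o1,rcond=None)[0]; p=o1+d1*t[0];q=o2+d2*t[1];return (p+q)/2,np.linalg.norm(p-q)
print('carton stripe centre',tri(a,b))
# tray corners triangulate
# top-left front (toward robot,left) etc: crop coords top/side
T=lambda u,v:(u/3.63636+125,v/3.63636+70)
S=lambda u,v:(u/4.285714+215,v/4.285714+125)
print('tray left wall, rack end',tri(T(549,364),S(240,352)))
print('tray left wall, robot end',tri(T(537,526),S(70,360)))
print('tray right wall, robot end',tri(T(692,538),S(78,490)))
print('tray right wall, rack end',tri(T(702,376),S(262,462)))
print('Lstop',tri(T(50,395),S(121,67)))
P=W[185:205,283:310].reshape(-1,3); print(np.nanmedian(P,0))
# tray wall tops from depth
m=(W[...,2]>.04)&(W[...,2]<.07)&(W[...,0]<.52)&(W[...,0]>.36)&(W[...,1]<-.1)&(W[...,1]>-.3)
print(m.sum()); rc=cv2.minAreaRect((W[m][:,:2]*1000).astype(np.float32)); print(rc, cv2.boxPoints(rc).tolist())
```

```text
rack corners [[0.7433, 0.0771, 0.064], [0.7128, -0.2017, 0.064], [0.5048, -0.1752, 0.064], [0.5339, 0.0985, 0.064]] [np.float64(0.2805), np.float64(0.2097), np.float64(0.2752), np.float64(0.2105)]
rack rect ((626.7092895507812, -48.26176452636719), (282.0962829589844, 211.0455322265625), 83.7811050415039) [[506.5, -177.0], [716.2999877929688, -199.89999389648438], [746.9000244140625, 80.5], [537.0999755859375, 103.4000015258789]]
top [264 117   9  38 199] [267.65326633 135.28140704]
side [282 192  35   6 127] [299.17322835 194.45669291]
carton stripe centre (array([ 0.59294052, -0.13300868,  0.06251427]), np.float64(0.00017565224426588285))
tray left wall, rack end (array([ 0.49898044, -0.15517643,  0.04652514]), np.float64(0.0020982849742303476))
tray left wall, robot end (array([ 0.37766583, -0.14367019,  0.0502325 ]), np.float64(0.00613595387026325))
tray right wall, robot end (array([ 0.36488091, -0.26173775,  0.04365585]), np.float64(0.0029512640664951352))
tray right wall, rack end (array([ 0.48719627, -0.27075569,  0.05464105]), np.float64(0.002174845358642995))
Lstop (array([0.4837615 , 0.23017473, 0.02697395]), np.float64(0.0037330615656508874))
[ 0.42981447 -0.21314642  0.01356775]
340
((441.2420349121094, -209.77772521972656), (112.22930908203125, 145.19932556152344), 83.68802642822266) [[362.9130859375, -257.5704650878906], [507.23223876953125, -273.5339660644531], [519.5709838867188, -161.9849853515625], [375.2518310546875, -146.021484375]]
```

Run:
```python
from h import *
for n in('top','side'):
    W=cloud(pickle.load(open(n+'0.pkl','rb'))).reshape(-1,3)
    print(n)
    for y0 in np.arange(-.3,.75,.1):
        row=[]
        for x0 in np.arange(.1,.8,.1):
            m=(W[:,0]>x0)&(W[:,0]<x0+.1)&(W[:,1]>y0)&(W[:,1]<y0+.1)
            row.append('%.2f'%np.nanmax(W[m,2]) if m.any() else ' -- ')
        print('%.1f'%y0,row)
```

```text
top
-0.3 ['0.01', '0.05', '0.06', '0.06', '0.12', '0.13', '0.02']
-0.2 ['0.01', '0.01', '0.06', '0.06', '0.07', '0.07', '0.07']
-0.1 ['0.26', '0.01', '0.01', '0.01', '0.07', '0.07', '0.07']
0.0 ['0.26', '0.01', '0.01', '0.01', '0.07', '0.07', '0.07']
0.1 ['0.01', '0.01', '0.01', '0.01', '0.07', '0.01', '0.01']
0.2 ['0.01', '0.01', '0.01', '0.04', '0.11', '0.11', '0.01']
0.3 ['0.01', '0.01', '0.01', '0.01', '0.11', '0.11', '0.01']
0.4 ['0.01', '0.01', '0.01', '0.19', '0.19', '0.19', '0.07']
0.5 ['0.01', '0.01', '0.01', '0.19', '0.01', '0.19', '0.06']
0.6 ['0.01', '0.01', '0.01', '0.03', '0.01', '0.06', '0.06']
0.7 [' -- ', ' -- ', ' -- ', ' -- ', ' -- ', ' -- ', ' -- ']
side
-0.3 ['0.01', '0.05', '0.06', '0.06', '0.12', '0.12', '0.07']
-0.2 ['0.01', '0.01', '0.06', '0.06', '0.07', '0.07', '0.07']
-0.1 ['0.26', '0.01', '0.01', '0.01', '0.07', '0.07', '0.07']
0.0 ['0.26', '0.01', '0.01', '0.01', '0.07', '0.07', '0.07']
0.1 ['0.01', '0.01', '0.01', '0.01', '0.07', '0.01', '0.01']
0.2 ['0.01', '0.01', '0.01', '0.04', '0.11', '0.11', '0.01']
0.3 ['0.01', '0.01', '0.01', '0.01', '0.11', '0.11', '0.01']
0.4 ['0.01', '0.01', '0.01', '0.20', '0.20', '0.20', '0.07']
0.5 ['0.34', '0.42', '0.01', '0.20', ' -- ', '0.20', '0.05']
0.6 ['0.01', '0.41', '0.39', '0.19', ' -- ', '0.19', '0.08']
0.7 ['0.01', '0.33', '0.34', '0.19', '0.20', '0.20', '0.01']
```

Emit:
step_arm([
  [[0, 0, -50], -8],
  [[0, 0, -50], -7.7],
  [[30, 40, 0], 0],
  [[30, 40, 0], 0],
  [[30, 40, 0], 0],
  [[30, 40, 0], 0],
  [[30, 40, 0], 0],
  [[30, 40, 0], 0],
  [[30, 40, 0], 0],
  [[30, 40, 0], 0],
  [[3, 40, 0], 0],
  [[3, 40, 0], 0],
  [[3, 40, 0], 0],
  [[3, 40, 0], 0],
  [[3, 40, 0], 0],
  [[3, 40, 0], 0],
  [[3, 40, 0], 0],
  [[3, 40, 0], 0],
  [[3, 40, 0], 0],
  [[3, 40, 0], 0],
], gripper=0.88)

```text
time_s: 2.6
tcp_pos: [0.4419, -0.1202, 0.3264]
eef_rot: [-180.0, 0.0, -6.2]
contact_force: [1.0, 0.1, 0.4]
gripper_width: 0.0105
```

Emit:
step_arm([
  [[0, 0, 0], 0],
  [[0, 0, 0], 0],
  [[0, 0, 0], 0],
])

```text
time_s: 2.98
tcp_pos: [0.4424, -0.1182, 0.3265]
eef_rot: [-180.0, 0.0, -6.2]
contact_force: [-0.5, -0.4, -0.9]
gripper_width: 0.0105
```

Run:
```python
from plant import r, imaging
import cv2,pickle
s=r.get_state(); c=imaging.capture('wrist'); pickle.dump((s,c),open('w1.pkl','wb'))
cv2.imwrite('pics/w1.png',cv2.cvtColor(c['img'],cv2.COLOR_RGB2BGR)); print({k:s[k] for k in('time_s','tcp_pos','eef_rot','gripper_width')},c['T_tool_cam'].round(4).tolist(),c['vfov'])
```

```text
{'time_s': 2.975, 'tcp_pos': array([ 0.44240757, -0.11823359,  0.32649959]), 'eef_rot': array([-1.79991722e+02,  3.57157020e-03, -6.17763846e+00]), 'gripper_width': 0.010474660122937846} [[0.001, -0.9686, -0.2486, 0.0663], [1.0, 0.0012, -0.0007, 0.0007], [0.0009, -0.2486, 0.9686, -0.1568], [0.0, 0.0, 0.0, 1.0]] 69.84988628562282
```

View pics/w1.png

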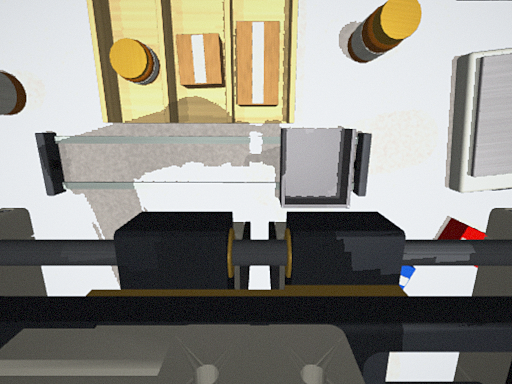

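Run:
```python
from h import *
s,c=pickle.load(open('w1.pkl','rb'))
im=cv2.cvtColor(c['img'],cv2.COLOR_RGB2BGR)[0:210,80:380]
cv2.imwrite('pics/w1c.png',cv2.resize(im,None,fx=2.6,fy=2.6,interpolation=cv2.INTER_CUBIC))
from scipy.spatial.transform import Rotation as R
T=np.eye(4);T[:3,:3]=R.from_euler('xyz',s['eef_rot'],degrees=True).as_matrix();T[:3,3]=s['tcp_pos'];T=T@c['T_tool_cam']
W=cloud(c,T)
o=np.array([.6202,-.0487]);a=np.radians(-6.2)
def rk(W): d=W[...,:2]-o; return np.stack([d[...,0]*np.cos(a)+d[...,1]*np.sin(a),-d[...,0]*np.sin(a)+d[...,1]*np.cos(a),W[...,2]],-1)
Q=rk(W)*1000
for uv in [(258,62),(258,30),(200,62),(130,55),(315,160),(315,190),(287,160),(346,160),(315,205),(270,60),(350,150),(48,165),(360,170),(280,165)]:
    print(uv,Q[uv[1],uv[0]].round(1))
# tray wall scan at row 165
print(Q[165,270:362:2].round(0).tolist())
```

```text
(258, 62) [-17.2 -86.9  59.5]
(258, 30) [ 23.4 -86.9  59.2]
(200, 62) [-17.6  -5.1  61.2]
(130, 55) [-8.9 92.3 61.9]
(315, 160) [-161.6 -184.2   12.7]
(315, 190) [-214.4 -187.    12.3]
(287, 160) [-161.9 -136.5   10.7]
(346, 160) [-158.8 -230.5   34.1]
(315, 205) [-229.6 -179.7   54. ]
(270, 60) [ -14.7 -103.8   60.1]
(350, 150) [-141.2 -230.3   50.4]
(48, 165) [-168.5  261.9   29.1]
(360, 170) [-176.2 -257.2   27.8]
(280, 165) [-170.3 -124.5   12.5]
[[-172.0, -108.0, 0.0], [-172.0, -111.0, -1.0], [-172.0, -115.0, -2.0], [-172.0, -118.0, -0.0], [-172.0, -122.0, -2.0], [-170.0, -125.0, 12.0], [-164.0, -125.0, 53.0], [-164.0, -128.0, 54.0], [-170.0, -135.0, 11.0], [-170.0, -138.0, 11.0], [-171.0, -142.0, 11.0], [-170.0, -145.0, 11.0], [-170.0, -149.0, 13.0], [-170.0, -152.0, 12.0], [-170.0, -156.0, 11.0], [-171.0, -159.0, 10.0], [-170.0, -163.0, 11.0], [-170.0, -166.0, 11.0], [-170.0, -169.0, 12.0], [-170.0, -173.0, 11.0], [-170.0, -176.0, 11.0], [-170.0, -180.0, 11.0], [-170.0, -183.0, 12.0], [-170.0, -186.0, 12.0], [-170.0, -190.0, 11.0], [-170.0, -194.0, 12.0], [-170.0, -197.0, 11.0], [-170.0, -200.0, 12.0], [-170.0, -204.0, 12.0], [-170.0, -207.0, 12.0], [-170.0, -211.0, 12.0], [-170.0, -214.0, 12.0], [-170.0, -217.0, 12.0], [-170.0, -221.0, 12.0], [-170.0, -224.0, 12.0], [-170.0, -228.0, 13.0], [-170.0, -231.0, 14.0], [-168.0, -230.0, 26.0], [-167.0, -231.0, 35.0], [-165.0, -230.0, 48.0], [-164.0, -231.0, 53.0], [-164.0, -234.0, 55.0], [-170.0, -251.0, 15.0], [-168.0, -251.0, 26.0], [-168.0, -253.0, 28.0], [-168.0, -256.0, 28.0]]
```

View pics/w1c.png

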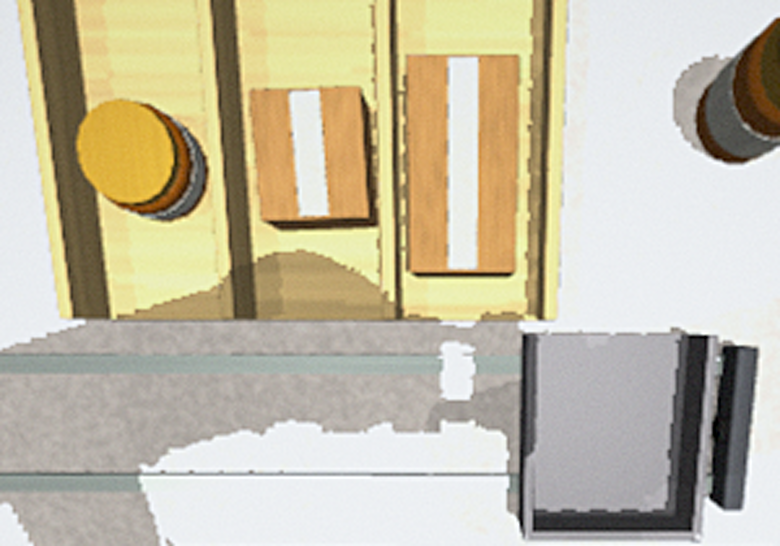

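```bash
cat >> h.py <<'E'
from scipy.spatial.transform import Rotation as R
def wT(s,c):
    T=np.eye(4);T[:3,:3]=R.from_euler('xyz',s['eef_rot'],degrees=True).as_matrix();T[:3,3]=s['tcp_pos'];return T@c['T_tool_cam']
o=np.array([.6202,-.0487]);a=np.radians(-6.2)
def rk(W): d=W[...,:2]-o; return np.stack([d[...,0]*np.cos(a)+d[...,1]*np.sin(a),-d[...,0]*np.sin(a)+d[...,1]*np.cos(a),W[...,2]],-1)
E
python3 - <<'E'
from h import *
s,c=pickle.load(open('w1.pkl','rb')); T=wT(s,c)
f=lambda n,pts,h:print(n,[ (rk(p)*1000).round(1)[:2].tolist() for p in ray(c,[(u/2.6+80,v/2.6) for u,v in pts],h,T)])
f('rack mouth outer L,R (exp -100,+-142)',[(62,318),(557,318)],.064)
f('divider front L mid(46), R mid(-46)',[(244,318),(398,318)],.064)
f('tray top rim outer: rackL, rackR, botR, botL',[(523,333),(716,333),(704,541),(524,540)],.055)
f('carton top BL BR FR FL',[(407,56),(519,56),(514,273),(409,273)],.061)
f('Rstop top far near inner/outer',[(722,345),(757,347),(742,508),(712,504)],.032)
W=cloud(c,T);Q=rk(W)*1000
m=(Q[...,2]>22)&(Q[...,2]<36)&(Q[...,1]>240)&(Q[...,1]<290)&(abs(Q[...,0]+168)<70); m=cv2.erode(m.astype(np.uint8),np.ones((3,3)))>0
print('Lstop',m.sum(),Q[m].min(0),Q[m].max(0),Q[m].mean(0))
s0=pickle.load(open('top0.pkl','rb'))
g=lambda n,pts,h:print(n,[ (rk(p)*1000).round(1)[:2].tolist() for p in ray(s0,[(u/3.63636+125,v/3.63636+70) for u,v in pts],h)])
g('carton top',[(489,168),(567,171),(551,313),(475,308)],.061)
g('tray rim outer',[(543,364),(704,376),(692,540),(536,526)],.055)
g('rack mouth',[(212,319),(577,352)],.064)
g('stops',[(50,395),(728,457)],.032)
E
```

```text
rack mouth outer L,R (exp -100,+-142) [[-100.1, 140.4], [-99.7, -140.4]]
divider front L mid(46), R mid(-46) [[-99.9, 37.2], [-99.8, -50.2]]
tray top rim outer: rackL, rackR, botR, botL [[-108.1, -121.9], [-107.9, -234.2], [-234.4, -237.9], [-233.9, -125.3]]
carton top BL BR FR FL [[33.2, -57.6], [33.2, -116.4], [-75.2, -115.7], [-75.3, -56.7]]
Rstop top far near inner/outer [[-115.4, -246.4], [-116.5, -268.0], [-218.9, -268.8], [-216.3, -249.0]]
Lstop 593 [-217.97270325  252.61100398   23.38302847] [-118.11312966  270.80234146   33.62367728] [-166.04573761  262.76668477   30.09918577]
carton top [[33.2, -59.5], [36.5, -118.8], [-73.0, -116.2], [-74.6, -58.7]]
tray rim outer [[-111.5, -113.9], [-109.2, -236.5], [-233.8, -237.6], [-234.0, -119.5]]
rack mouth [[-101.7, 137.0], [-101.1, -138.2]]
stops [[-167.9, 261.0], [-167.6, -264.0]]
```

Emit:
step_arm([
  [[0, 46, 20], 0],
  [[0, 46, 40], 0],
  [[0, 0, 50], 0],
  [[0, 0, 50], 0],
  [[0, 0, 50], 0],
  [[0, 0, 40], 0],
  [[0, 0, 26], 0],
  [[0, 0, 20], 0],
  [[0, 0, 0], 0],
], gripper=1.0, grip_force=30)

```text
time_s: 4.15
tcp_pos: [0.4316, -0.2097, 0.0294]
eef_rot: [180.0, 0.2, -6.2]
contact_force: [-0.2, -0.9, 0.6]
gripper_width: 0.0002
```

Emit:
step_arm([
  [[0, -13, 0], 0],
  [[0, -13, 0], 0],
  [[0, -13, 0], 0],
  [[0, -13, 0], 0],
  [[0, -13, 0], 0],
  [[0, -13, 0], 0],
  [[0, -13, 0], 0],
  [[0, -13, 0], 0],
  [[0, -10, 0], 0],
  [[0, 0, 0], 0],
  [[0, 10, 0], 0],
  [[0, 0, 0], 0],
])

```text
time_s: 5.65
tcp_pos: [0.4431, -0.1078, 0.0303]
eef_rot: [180.0, 0.0, -6.3]
contact_force: [-0.0, -0.2, -1.0]
gripper_width: 0.0005
```

Run:
```python
from plant import r, imaging
from h import *
s=r.get_state(); print(s['time_s'],s['tcp_pos'],rk(s['tcp_pos'])*1000,s['gripper_width'])
for n in('wrist','top','side'):
    st=r.get_state(); c=imaging.capture(n); pickle.dump((st,c),open(n+'2.pkl','wb'))
    im=cv2.cvtColor(c['img'],cv2.COLOR_RGB2BGR)
    if n=='top': im=cv2.resize(im[70:230,125:345],None,fx=3.63636,fy=3.63636,interpolation=cv2.INTER_CUBIC)
    if n=='side': im=cv2.resize(im[100:265,190:355],None,fx=3.6,fy=3.6,interpolation=cv2.INTER_CUBIC)
    cv2.imwrite(f'pics/{n}2.png',im)
```

```text
5.65 [ 0.44307046 -0.1078437   0.03029759] [-169.7060213   -77.92764068   30.29759236] 0.000461351664171134
```

View pics/wrist2.png

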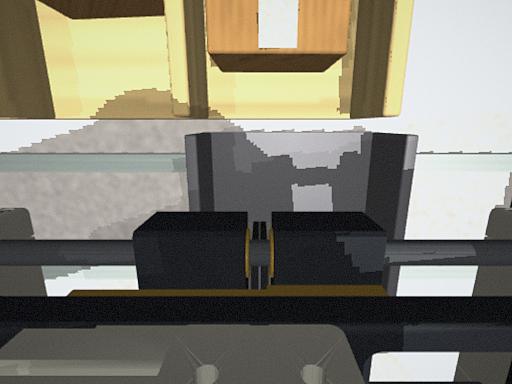

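View pics/side2.png

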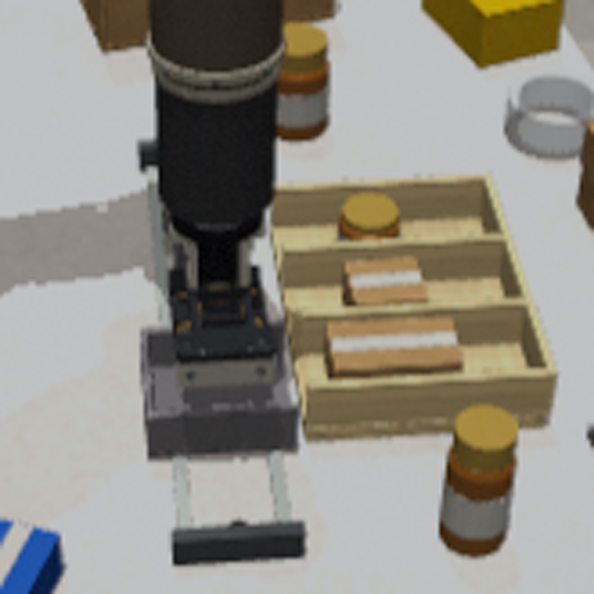

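Run:
```python
from h import *
s,c=pickle.load(open('wrist2.pkl','rb')); T=wT(s,c)
print((rk(ray(c,[(186,133),(418,133)],.055,T))*1000).round(1))
print((rk(ray(c,[(404,117)],.064,T))*1000).round(1))
Q=rk(cloud(c,T))*1000
print(Q[150,180:425:6].round(0)[:,1:].tolist())
# carton front bottom height & top
print('carton front',(rk(ray(c,[(207,53),(350,53)],.061,T))*1000).round(1))
print(Q[40:80:3,270].round(0).tolist())
```

```text
[[-107.2  -44.4   55. ]
 [-107.3 -153.1   55. ]]
[[-100.3 -141.    64. ]]
[[-25.0, -0.0], [-44.0, 54.0], [-46.0, 53.0], [-49.0, 52.0], [-49.0, 36.0], [-49.0, 18.0], [-51.0, 12.0], [-55.0, 10.0], [-59.0, 13.0], [-63.0, 12.0], [-67.0, 12.0], [-70.0, 12.0], [-74.0, 12.0], [-78.0, 12.0], [-82.0, 12.0], [-85.0, 12.0], [-89.0, 11.0], [-93.0, 13.0], [-97.0, 12.0], [-101.0, 12.0], [-105.0, 10.0], [-108.0, 11.0], [-112.0, 12.0], [-116.0, 11.0], [-120.0, 11.0], [-123.0, 12.0], [-127.0, 12.0], [-131.0, 11.0], [-135.0, 11.0], [-138.0, 13.0], [-142.0, 11.0], [-146.0, 12.0], [-149.0, 14.0], [-149.0, 24.0], [-149.0, 32.0], [-149.0, 38.0], [-149.0, 44.0], [-149.0, 51.0], [-151.0, 53.0], [-154.0, 52.0], [-187.0, 0.0]]
carton front [[ -74.4  -56.9   61. ]
 [ -74.5 -116.6   61. ]]
[[-69.0, -83.0, 61.0], [-70.0, -83.0, 60.0], [-72.0, -83.0, 62.0], [-73.0, -83.0, 60.0], [-74.0, -83.0, 59.0], [-74.0, -83.0, 57.0], [-74.0, -84.0, 51.0], [-74.0, -84.0, 46.0], [-74.0, -84.0, 39.0], [-74.0, -84.0, 32.0], [-74.0, -85.0, 23.0], [-74.0, -85.0, 14.0], [-76.0, -85.0, 15.0], [-78.0, -85.0, 14.0]]
```

The tray's centre is at rack y ≈ -99 mm, while the carton's is at -87, which leaves only about 8 mm of margin on the left. I'll nudge the tray 10 mm further left, then rise.

Emit:
step_arm([
  [[0, -9, 0], 0],
  [[0, -6, 0], 0],
  [[0, -5, 0], 0],
  [[0, 0, 0], 0],
  [[0, 12, 0], 0],
  [[0, 0, -40], 0],
  [[0, 0, -40], 0],
  [[0, 0, 0], 0],
])

```text
time_s: 6.8
tcp_pos: [0.4465, -0.0994, 0.1134]
eef_rot: [-179.9, -0.3, -6.2]
contact_force: [-0.2, 0.0, -0.4]
gripper_width: 0.0004
```

Run:
```python
from plant import r, imaging
from h import *
st=r.get_state(); c=imaging.capture('wrist'); pickle.dump((st,c),open('wrist3.pkl','wb'))
cv2.imwrite('pics/wrist3.png',cv2.cvtColor(c['img'],cv2.COLOR_RGB2BGR))
print(rk(st['tcp_pos'])*1000,st['time_s']); T=wT(st,c); Q=rk(cloud(c,T))*1000
m=(Q[...,2]>46)&(Q[...,2]<58)&(Q[...,0]<-108)&(Q[...,0]>-150)
print(m.sum(),np.percentile(Q[m][:,1],[1,5,25,50,75,95,99]))
```

```text
[-167.18446891  -69.17116978  113.42512758] 6.8
1002 [-145.52417215 -144.795143   -141.83729344 -139.72609327  -37.77506162
  -34.77998621  -34.11316271]
```

View pics/wrist3.png

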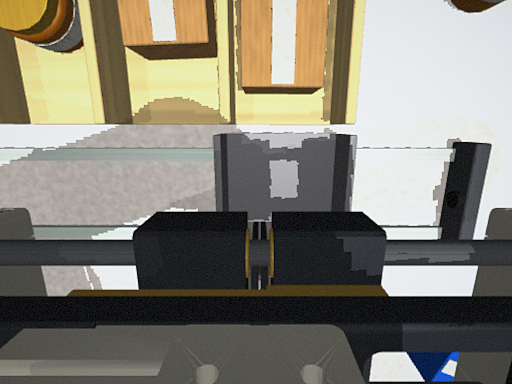

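Emit:
step_arm([
  [[47, 4, -5], 0],
  [[47, 4, 0], 0],
  [[47, 4, 0], 0],
  [[47, 4, 0], 0],
  [[47, 2, 0], 0],
  [[0, 0, 0], 0],
  [[0, 0, 0], 0],
])

```text
time_s: 7.72
tcp_pos: [0.6749, -0.1428, 0.1134]
eef_rot: [180.0, 0.2, -6.3]
contact_force: [0.2, 0.4, -0.1]
gripper_width: 0.0004
```

Run:
```python
from plant import r, imaging
from h import *
st=r.get_state(); print(rk(st['tcp_pos'])*1000,st['time_s'])
c=imaging.capture('side'); im=cv2.cvtColor(c['img'],cv2.COLOR_RGB2BGR)
cv2.imwrite('pics/side4.png',cv2.resize(im[80:265,190:375],None,fx=3.2,fy=3.2,interpolation=cv2.INTER_CUBIC))
```

```text
[ 64.5624165  -87.68819401 113.43782833] 7.725
```

View pics/side4.png

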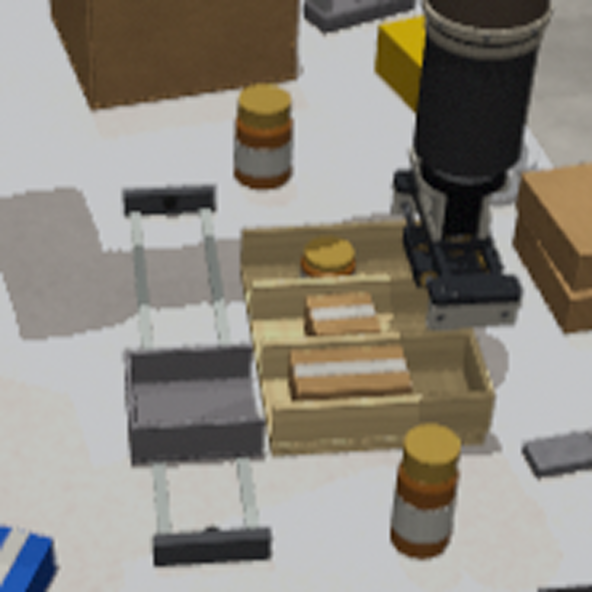

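The side view shows the gripper above the free space behind the long carton, with the tray in front of that compartment. Now I'll descend.

Emit:
step_arm([
  [[3, 0, 30], 0],
  [[0, 0, 30], 0],
  [[0, 0, 16], 0],
  [[0, 0, 10], 0],
  [[0, 0, 0], 0],
])

```text
time_s: 8.4
tcp_pos: [0.679, -0.1428, 0.0295]
eef_rot: [180.0, 0.0, -6.2]
contact_force: [-0.4, -0.5, 0.5]
gripper_width: 0.0001
```

Emit:
step_arm([
  [[-10, 0, 0], 0],
  [[-10, 0, 0], 0],
  [[-10, 0, 0], 0],
  [[-10, 0, 0], 0],
  [[-10, 0, 0], 0],
  [[-10, 0, 0], 0],
  [[-10, 0, 0], 0],
  [[-10, 0, 0], 0],
  [[0, 0, 0], 0],
])

```text
time_s: 9.52
tcp_pos: [0.5983, -0.134, 0.0294]
eef_rot: [-180.0, 0.1, -6.2]
contact_force: [-0.5, -0.4, 0.4]
gripper_width: 0.0001
```

```bash
cat > look.py <<'E'
import sys
from plant import r, imaging
from h import *
k=sys.argv[1]
st=r.get_state(); print(rk(st['tcp_pos'])*1000,st['time_s'])
for n in('side','top'):
    c=imaging.capture(n); pickle.dump((st,c),open(n+k+'.pkl','wb')); im=cv2.cvtColor(c['img'],cv2.COLOR_RGB2BGR)
    im=im[120:265,190:335] if n=='side' else im[70:230,125:345]
    s=min(780/im.shape[1],580/im.shape[0])
    cv2.imwrite(f'pics/{n}{k}.png',cv2.resize(im,None,fx=s,fy=s,interpolation=cv2.INTER_CUBIC))
E
python3 look.py 5
```

```text
[-12.5433714  -87.19386703  29.4112603 ] 9.525
```

View pics/side5.png

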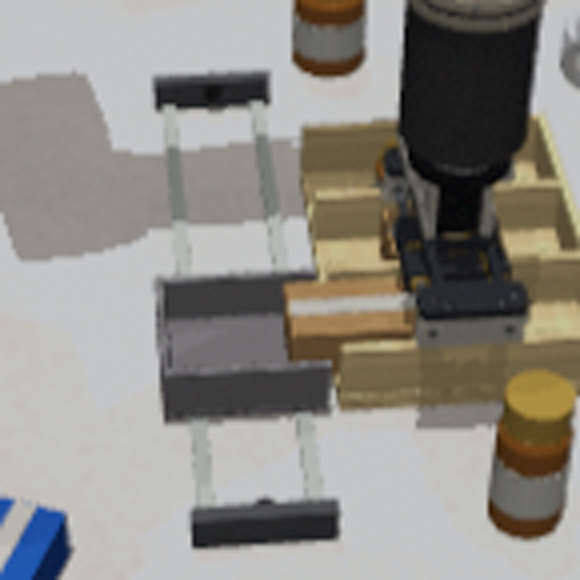

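The carton is sliding straight, and its front is already over the tray. I'll continue.

Emit:
step_arm([
  [[-10, 0, 0], 0],
  [[-10, 0, 0], 0],
  [[-10, 0, 0], 0],
  [[-10, 0, 0], 0],
  [[-10, 0, 0], 0],
  [[-10, 0, 0], 0],
  [[-10, 0, 0], 0],
  [[-10, 0, 0], 0],
  [[0, 0, 0], 0],
])

```text
time_s: 10.75
tcp_pos: [0.5192, -0.1254, 0.0296]
eef_rot: [180.0, 0.0, -6.2]
contact_force: [0.3, 0.3, 0.5]
gripper_width: 0.0004
```

```bash
python3 look.py 6
python3 - <<'E'
from h import *
st,c=pickle.load(open('side6.pkl','rb')); Q=rk(cloud(c))*1000
h=cv2.cvtColor(c['img'],cv2.COLOR_RGB2HSV)
m=(Q[...,2]>51)&(Q[...,2]<70)&(Q[...,0]>-240)&(Q[...,0]<-60)&(Q[...,1]>-125)&(Q[...,1]<-50)
b=m&(h[...,0]<20)&(h[...,1]>80); print('brown top',b.sum(),np.percentile(Q[b],[1,50,99],axis=0).round(1).tolist())
E
```

```text
[-92.12889644 -87.14537419  29.64493069] 10.75
brown top 317 [[-213.3, -120.2, 51.6], [-170.1, -100.6, 59.2], [-125.4, -55.8, 64.9]]
```

View pics/side6.png

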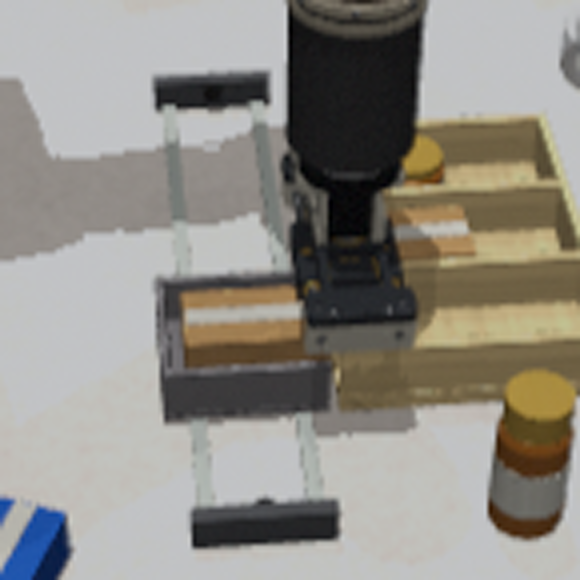

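The carton's front is at about -214 mm. I'll push 10 mm more (target -224; the tray's inner wall is at -228), then back off 15 mm and rise.

Emit:
step_arm([
  [[-5, 0, 0], 0],
  [[-5, 0, 0], 0],
  [[0, 0, 0], 0],
  [[15, 0, 0], 0],
  [[0, 0, 0], 0],
  [[0, 0, -40], 0],
  [[0, 0, -40], 0],
  [[30, 0, -40], 0],
  [[40, 0, -40], 0],
  [[0, 0, 0], 0],
  [[0, 0, 0], 0],
])

```text
time_s: 12.22
tcp_pos: [0.5939, -0.1335, 0.1885]
eef_rot: [-180.0, 0.1, -6.3]
contact_force: [0.1, -0.4, -0.5]
gripper_width: 0.0003
```

```bash
cat > w.py <<'E'
import sys
from plant import r, imaging
from h import *
k=sys.argv[1]
st=r.get_state(); c=imaging.capture('wrist'); print(rk(st['tcp_pos'])*1000,st['time_s'])
pickle.dump((st,c),open('wrist'+k+'.pkl','wb'))
cv2.imwrite(f'pics/wrist{k}.png',cv2.cvtColor(c['img'],cv2.COLOR_RGB2BGR))
c=imaging.capture('top'); pickle.dump((st,c),open('top'+k+'.pkl','wb'))
im=cv2.cvtColor(c['img'],cv2.COLOR_RGB2BGR)[70:230,125:345]
cv2.imwrite(f'pics/top{k}.png',cv2.resize(im,None,fx=3.636,fy=3.636,interpolation=cv2.INTER_CUBIC))
E
python3 w.py 7
```

```text
[-16.94941498 -87.12864806 188.52526201] 12.225
```

View pics/wrist7.png

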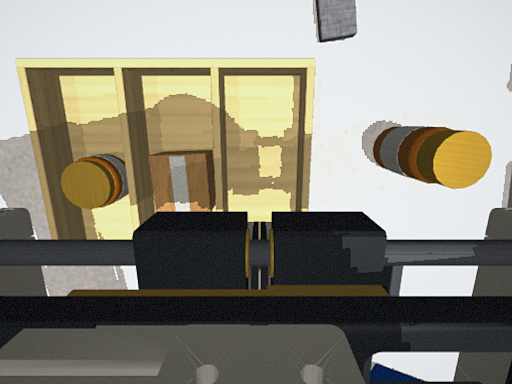

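View pics/top7.png

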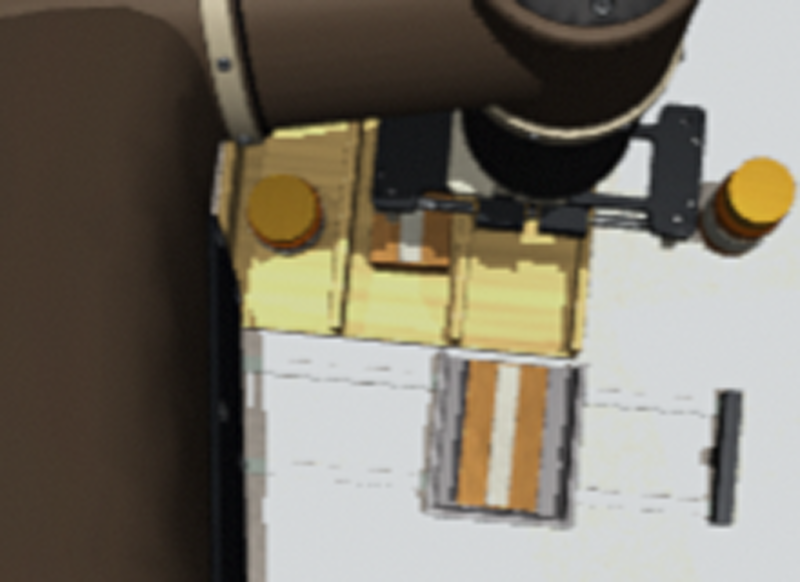

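Run:
```python
from h import *
st,c=pickle.load(open('top7.pkl','rb'))
g=lambda n,pts,h:print(n,[ (rk(p)*1000).round(1)[:2].tolist() for p in ray(c,[(u/3.636+125,v/3.636+70) for u,v in pts],h)])
g('carton',[(467,360),(547,364),(536,512),(457,503)],.058)
g('tray rim',[(441,352),(582,363),(573,527),(425,512)],.055)
Q=rk(cloud(c))*1000; h=cv2.cvtColor(c['img'],cv2.COLOR_RGB2HSV)
m=(Q[...,2]>49)&(Q[...,2]<70)&(Q[...,0]>-250)&(Q[...,0]<-100)&(Q[...,1]>-140)&(Q[...,1]<-30)&(h[...,0]<20)&(h[...,1]>100)
print(m.sum(),Q[m].min(0),Q[m].max(0),np.median(Q[m],0)); print(cv2.minAreaRect(Q[m][:,:2].astype(np.float32)))
```

```text
carton [[-114.1, -56.3], [-111.5, -116.8], [-223.6, -118.5], [-222.2, -58.8]]
tray rim [[-109.5, -36.1], [-108.0, -143.4], [-232.2, -147.4], [-231.1, -35.4]]
591 [-222.19884949 -116.09295519   52.89783935] [-112.52214908  -56.51999014   65.55468219] [-167.88680636  -77.27019531   58.53078434]
((-167.32009887695312, -86.30791473388672), (59.47853469848633, 109.65453338623047), 89.86983489990234)
```

Step 1's numbers fit: the carton's centre is at (-167.5, -86.5) against the tray's (-168, -90). Next I'll go to the right of the tray.

Emit:
step_arm([
  [[-38, 26, 0], 0],
  [[-38, 26, 0], 0],
  [[-38, 26, 0], 0],
  [[-38, 26, 0], 0],
  [[0, 0, 40], 0],
  [[0, 0, 40], 0],
  [[0, 0, 40], 0],
  [[0, 0, 25], 0],
  [[0, 0, 17], 0],
  [[0, 0, 0], 0],
])

```text
time_s: 13.58
tcp_pos: [0.4302, -0.2202, 0.0261]
eef_rot: [180.0, 0.2, -6.2]
contact_force: [0.5, 1.0, 0.4]
gripper_width: 0.0005
```

```bash
python3 look.py 8
```

```text
[-170.37193125 -191.0028789    26.0601182 ] 13.575
```

View pics/side8.png

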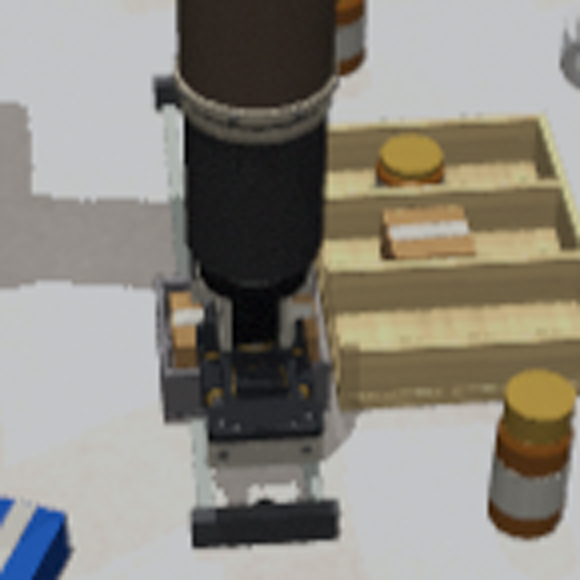

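The fingers are down right of the tray, clear of the wall and the stop. I'll push left.

Emit:
step_arm([
  [[0, -6, 0], 0],
  [[0, -6, 0], 0],
  [[0, -6, 0], 0],
  [[0, -6, 0], 0],
  [[0, -6, 0], 0],
  [[0, -8, 0], 0],
  [[0, -10, 0], 0],
  [[0, -12, 0], 0],
  [[0, -12, 0], 0],
  [[0, -12, 0], 0],
  [[0, -12, 0], 0],
  [[0, -12, 0], 0],
  [[0, -12, 0], 0],
  [[0, -12, 0], 0],
  [[0, -12, 0], 0],
  [[0, -12, 0], 0],
  [[0, -12, 0], 0],
  [[0, -12, 0], 0],
  [[0, -12, 0], 0],
  [[0, -12, 0], 0],
])

```text
time_s: 16.18
tcp_pos: [0.4545, -0.0168, 0.0276]
eef_rot: [-180.0, -0.0, -6.2]
contact_force: [1.7, -3.4, 1.7]
gripper_width: 0.0002
```

Emit:
step_arm([
  [[0, -12, 0], 0],
  [[0, -12, 0], 0],
  [[0, -12, 0], 0],
  [[0, -12, 0], 0],
  [[0, -12, 0], 0],
  [[0, -10, 0], 0],
  [[0, -8, 0], 0],
  [[0, -6, 0], 0],
  [[0, -5, 0], 0],
  [[0, 0, 0], 0],
])

```text
time_s: 17.42
tcp_pos: [0.464, 0.0712, 0.0274]
eef_rot: [-180.0, 0.0, -6.2]
contact_force: [1.1, -1.2, 0.6]
gripper_width: 0.0006
```

```bash
python3 w.py 9
```

```text
[-168.27231311  102.27645906   27.44256848] 17.425
```

View pics/wrist9.png

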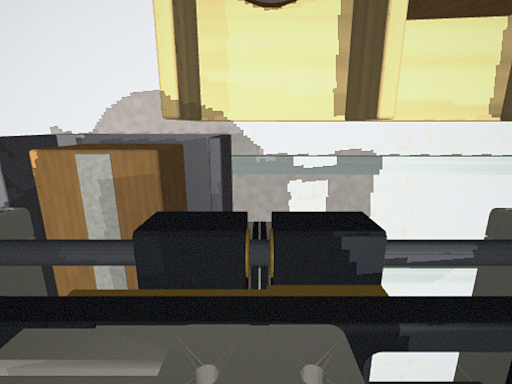

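The carton sits straight in the tray. I have about 23 mm to go, and I'll take it slowly.

Emit:
step_arm([
  [[0, -5, 0], 0],
  [[0, -5, 0], 0],
  [[0, -5, 0], 0],
  [[0, -3, 0], 0],
  [[0, 0, 0], 0],
])

```text
time_s: 18.15
tcp_pos: [0.4663, 0.0892, 0.0276]
eef_rot: [-180.0, -0.0, -6.2]
contact_force: [-0.4, -0.2, 0.7]
gripper_width: 0.0005
```

Emit:
step_arm([
  [[0, -2, 0], 0],
  [[0, -2, 0], 0],
  [[0, 0, 0], 0],
])

```text
time_s: 18.52
tcp_pos: [0.4667, 0.0929, 0.0276]
eef_rot: [-180.0, -0.0, -6.2]
contact_force: [-0.0, -0.5, 0.1]
gripper_width: 0.0006
```

Emit:
step_arm([
  [[0, -2, 0], 0],
  [[0, 0, 0], 0],
])

```text
time_s: 18.77
tcp_pos: [0.4669, 0.0949, 0.0276]
eef_rot: [-180.0, -0.0, -6.2]
contact_force: [0.5, -0.9, 0.7]
gripper_width: 0.0005
```

Emit:
step_arm([
  [[0, -2, 0], 0],
  [[0, 0, 0], 0],
])

```text
time_s: 19.02
tcp_pos: [0.4671, 0.0969, 0.0276]
eef_rot: [-180.0, -0.0, -6.2]
contact_force: [0.8, -1.2, 0.2]
gripper_width: 0.0003
```

Emit:
step_arm([
  [[0, -2, 0], 0],
  [[0, 0, 0], 0],
])

```text
time_s: 19.27
tcp_pos: [0.467, 0.0977, 0.0276]
eef_rot: [179.9, 0.0, -6.2]
contact_force: [2.7, -8.6, 1.1]
gripper_width: 0.0004
```

Run:
```python
from plant import r, imaging
from h import *
st=r.get_state(); c=imaging.capture('wrist'); T=wT(st,c); print(rk(st['tcp_pos'])*1000,st['contact_force'])
Q=rk(cloud(c,T))*1000; m=(Q[...,2]>46)&(Q[...,2]<57)&(Q[...,0]<-108)&(Q[...,0]>-150)&(Q[...,1]<170); print(m.sum(),np.percentile(Q[m][:,1],[1,50,99]))
c=imaging.capture('side'); im=cv2.cvtColor(c['img'],cv2.COLOR_RGB2BGR)
cv2.imwrite('pics/side10.png',cv2.resize(im[80:265,190:375],None,fx=3.2,fy=3.2,interpolation=cv2.INTER_CUBIC))
```

```text
[-168.13533061  128.97671735   27.5843709 ] [ 2.73432417 -8.62514015  1.05269158]
1027 [145.35507938 147.91202749 151.39906318]
```

View pics/side10.png

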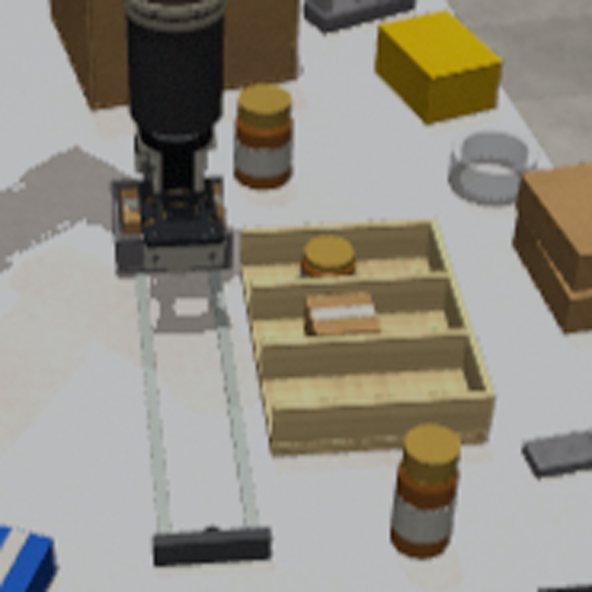

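The force jumped to about 9 N with the tray's wall at y ≈ 145 mm, so the tray is home against the stop. I'll back off, rise and check.

Emit:
step_arm([
  [[0, 5, 0], 0],
  [[0, 15, 0], 0],
  [[0, 20, 0], 0],
  [[0, 0, -40], 0],
  [[0, 0, -40], 0],
  [[0, 40, -40], 0],
  [[0, 40, -40], 0],
  [[0, 40, -20], 0],
  [[0, 40, 0], 0],
  [[0, 40, 0], 0],
  [[0, 40, 0], 0],
  [[0, 0, 0], 0],
  [[0, 0, 0], 0],
])

```text
time_s: 21.0
tcp_pos: [0.4361, -0.1802, 0.2074]
eef_rot: [-180.0, 0.0, -6.3]
contact_force: [-0.5, 0.3, -0.9]
gripper_width: 0.0007
```

```bash
python3 w.py 11; python3 look.py 12
python3 - <<'E'
from h import *
from plant import r
print(r.get_state()['contact_force'])
for k,n in(('11','top'),('12','side')):
    st,c=pickle.load(open(n+k+'.pkl','rb')); Q=rk(cloud(c))*1000; h=cv2.cvtColor(c['img'],cv2.COLOR_RGB2HSV)
    reg=(Q[...,0]>-250)&(Q[...,0]<-100)&(Q[...,1]>130)&(Q[...,1]<280)
    m=reg&(Q[...,2]>52)&(Q[...,2]<70)&(h[...,0]<22)&(h[...,1]>80)
    print(n,'carton',m.sum(),np.median(Q[m],0).round(1),cv2.minAreaRect(Q[m][:,:2].astype(np.float32)))
    t=reg&(Q[...,2]>45)&(Q[...,2]<60)&~m; print(' rim y',np.percentile(Q[t][:,1],[2,98]),'x',np.percentile(Q[t][:,0],[2,98]))
E
```

```text
[-168.84411863 -150.62880795  207.39958093] 21.0
[-168.45899933 -149.76716239  207.5477278 ] 21.1
[0.1107582  0.72135098 0.47312539]
top carton 0 [nan nan nan] ((0.0, 0.0), (0.0, 0.0), 0.0)
  return _methods._mean(a, axis=axis, dtype=dtype,
  ret = um.true_divide(
Traceback (most recent call last):
IndexError: index -1 is out of bounds for axis 0 with size 0
```

View pics/top11.png

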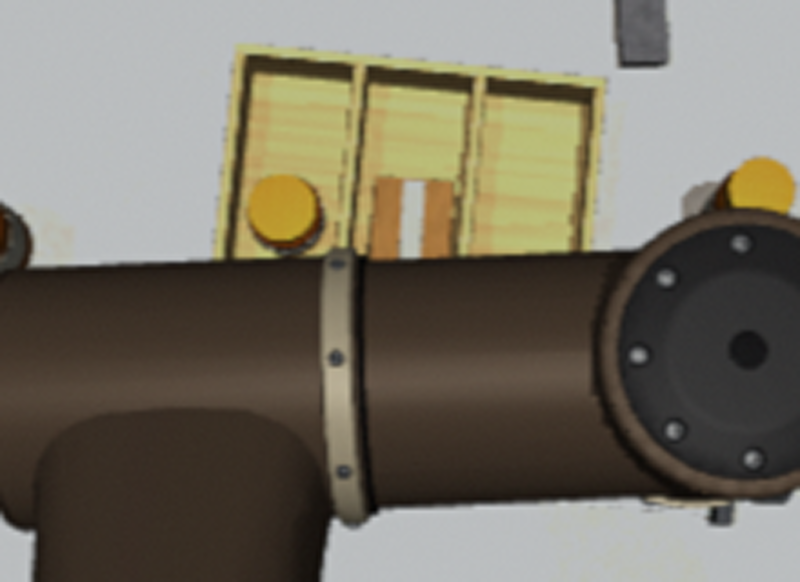

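View pics/wrist11.png

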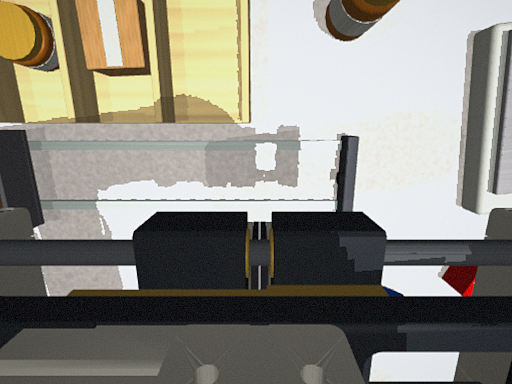

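The arm hides the tray from the top camera, so I'll check with the side view.

Run:
```python
from h import *
st,c=pickle.load(open('side12.pkl','rb')); Q=rk(cloud(c))*1000; h=cv2.cvtColor(c['img'],cv2.COLOR_RGB2HSV)
reg=(Q[...,0]>-250)&(Q[...,0]<-100)&(Q[...,1]>130)&(Q[...,1]<280)
m=reg&(Q[...,2]>52)&(Q[...,2]<70)&(h[...,0]<22)&(h[...,1]>80)
print(m.sum(), reg.sum())
im=cv2.cvtColor(c['img'],cv2.COLOR_RGB2BGR)
cv2.imwrite('pics/side12b.png',cv2.resize(im[80:265,190:375],None,fx=3.2,fy=3.2,interpolation=cv2.INTER_CUBIC))
```

```text
77 562
```

View pics/side12b.png

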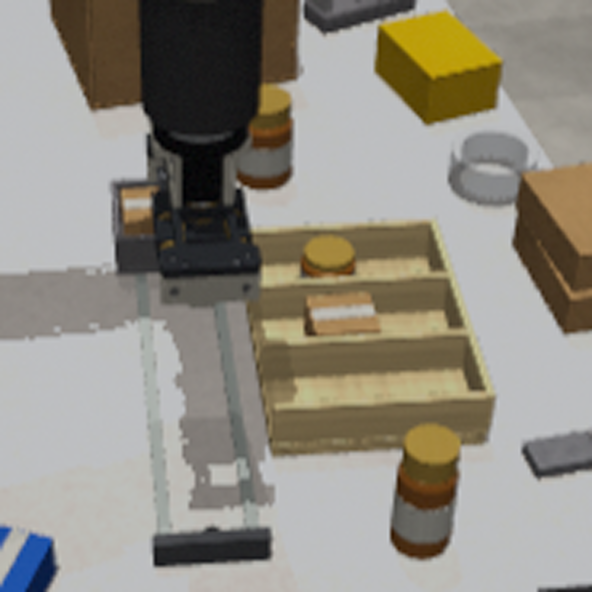

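Emit:
step_arm([
  [[0, 0, -45], 0],
  [[0, 0, -50], 0],
  [[-4, -40, 0], 0],
  [[-4, -40, 0], 0],
  [[-4, -40, 0], 0],
  [[-4, -40, 0], 0],
  [[-4, -40, 0], 0],
  [[-4, -40, 0], 0],
  [[-4, -40, 0], 0],
  [[0, -20, 0], 0],
  [[0, 0, 0], 0],
  [[0, 0, 0], 0],
])

```text
time_s: 22.7
tcp_pos: [0.4413, 0.1212, 0.3025]
eef_rot: [180.0, 0.0, -6.2]
contact_force: [0.1, -0.0, -0.3]
gripper_width: 0.0006
```

```bash
python3 w.py 13
python3 - <<'E'
from h import *
st,c=pickle.load(open('wrist13.pkl','rb')); T=wT(st,c);Q=rk(cloud(c,T))*1000; h=cv2.cvtColor(c['img'],cv2.COLOR_RGB2HSV)
reg=(Q[...,0]>-240)&(Q[...,0]<-100)&(Q[...,1]>130)&(Q[...,1]<280)
m=reg&(Q[...,2]>52)&(Q[...,2]<70)&(h[...,0]<22)&(h[...,1]>80)
print('carton',m.sum(),Q[m].min(0),Q[m].max(0),np.median(Q[m],0).round(1),cv2.minAreaRect(Q[m][:,:2].astype(np.float32)))
t=reg&(Q[...,2]>47)&(Q[...,2]<60)&(h[...,1]<80)&(Q[...,1]<160)|reg&(Q[...,2]>47)&(Q[...,2]<60)&(h[...,1]<80)&(Q[...,1]>240); print('rim',np.percentile(Q[t],[2,98],axis=0).round(1).tolist())
E
```

```text
[-196.18909515  149.59278485  302.48429601] 22.7
carton 2272 [-222.67350732  174.11321667   52.04527022] [-114.17769326  234.30383258   59.51958814] [-165.8  195.8   56.9] ((-168.4217529296875, 204.18997192382812), (108.44830322265625, 60.16123962402344), 0.09038862586021423)
rim [[-233.8, 146.3, 48.4], [-111.2, 256.9, 55.2]]
```

View pics/wrist13.png

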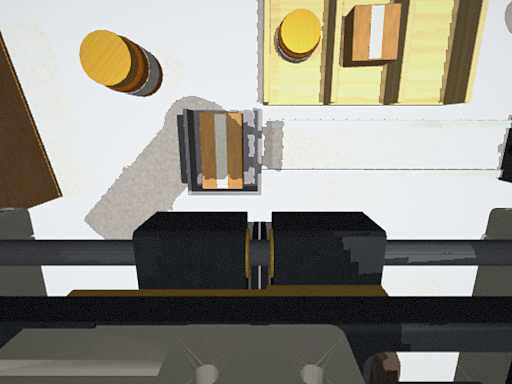

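The wrist picture shows the tray tight against the left stop (px 185,150), with the carton flat inside it (220,150). The tray's rim spans y 146 to 257 mm, so its centre is at about +201. The carton's centre is at (-168, +204), turned about 0°, with its top at 57 mm. The jars and the short carton are in their original places, and nothing touches the robot.

Run:
```python
from plant import r, close_job
s=r.get_state(); print(s['time_s'],s['contact_force']); print(close_job())
```

```text
22.8 [-0.06975144 -0.03858783 -0.04140831]
the job is handed in; nothing more can be done
None
```

The long carton is in the tray and the tray is home against its left stop. I handed the job in at 22.8 s; no verdict was reported.

**What I did:** The long carton was in the right-hand compartment. I pushed the tray in front of it with the shut fingers, pushed the carton out from behind along its axis, and then pushed the tray left until it met the stop. The force on the tool rose to about 9 N there.

**Last checks (wrist camera, rack frame):**

| Item | Measured | Needed |
|---|---|---|
| Tray centre, y | about +201 mm (rim edges 146 and 257 mm) | above +193 mm |
| Carton, x from tray centre | about 0 mm | -15 to +12 mm |
| Carton, y from tray centre | about +3 mm | within 30 mm |
| Carton turn | about 0° | under 0.3 rad (17°) |
| Carton top | 57 mm, i.e. flat on the tray floor (13 + 45 = 58 mm) | flat on the floor |

- **Other items:** The squat jar, short carton and slim jar showed at their starting places in the later top view, by eye. The tall jar was checked only by eye, in the side and wrist views. None was re-measured.
- **Contact:** The force on the robot read about 0 N at hand-in.

**Disagreements:** Camera readings differed by 2–3 mm, within or just beyond the stated calibration. The first push left the tray at about -99 mm instead of -92, so I nudged it to -90. The top camera could not see the tray at the end because the arm was in the way, so I took the last measurement with the wrist camera.

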